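# Reassemble the two brush washers

### The arm

A 6-joint arm with a two-finger parallel gripper is mounted at the origin on the work surface. World frame = base frame: x ahead of the robot, y to its left, z up, the work surface at z = 0. Lengths are in m, angles in rad, forces in N, time in s.
With the tool pointing down it reaches from about 0.35 to 0.975 m from the base axis. Payload 4.9 kg.
Tool frame: the origin (TCP) lies midway between the tips of the shut fingers; the grasp point (between the pads) lies 19 mm behind it; z points along the fingers, y is the line along which they close (so a half turn about z gives the same grasp; the last joint's range is limited). The gripper opens to 85 mm and grips with 20 to 120 N. Pads are 22 mm wide; open, the fingers measure 114 mm over their backs; the gripper's body (76 mm by 85 mm) begins 54 mm behind the grasp point. The pads swing forward as they close: fully open they stand 13 mm farther back than shut.
Start: joints at [1.206, 0.053, 1.613, -0, 1.476, -0.119], TCP at [0.152, 0.606, 0.231] pointing down, gripper open.
Joint ranges: [-3.01, 3.01], [-1.01, 2.22], [0.06, 2.58], [-1.02, 4.17], [0.09, 2.62], [-3.14, 3.14]. Speed limits (rad/s): [2.57, 2.57, 3.14, 3.14, 3.14, 3.14].

### API

Orientations are given as a unit quaternion [w, x, y, z].
In Python, from plant import manip gives the robot as it stands.
- The arm moves only by the tool move_arm, never from a script. Its argument "increments" is one flat list of numbers, 5 for each row, row after row: the shift along the tool's x, y, z in mm, then the turn about the tool's z in rad, then the opening, from 0 (shut) to 1 (fully open). In form: [tx, ty, tz, spin, jaw, tx, ty, tz, spin, jaw, ...]. A call has 1 to 8 rows; each row shifts and turns the commanded pose from where the row before left it, along the tool's axes as they then stand; what a row does not reach is not made up. A row lasts 1/12 s, in which the tool goes at most 41.7 mm and 7.16 degrees, less where a joint would pass 70% of its speed; a pose out of reach is approached as far as the arm can. A call with a gripper value outside its range is refused whole. The fingers move at their own pace and stop on an object; the grip force is fixed at half the most. Time passes only in rows, so rows that do not move let the fingers close. It gives the time, the measured TCP pose, the force, the opening and the grip force at its end, in the units of the state.
- manip.state(): the state, without advancing time (a new reading comes with each control period).
- manip.grab_frame(name): name is "scene" or "top"; returns a dict with "image" (480x640x3 uint8, blue, green, red), "fov_y" (degrees; the focal length in pixels is half the picture's height over the tangent of half this angle, whatever the lens; pixels are square), "cx", "cy" (the principal point, pixels), "k1" (the pictures are not rectified: a ray, as slopes to the right and down, at radius r is drawn at 1 + k1 r^2 times it, then the intrinsics apply), "eye" and "rotation" of the camera in the world. Camera axes: x right, y down, z forward; pixel columns grow to the right and rows downward; lengths in m; the calibration is good to about 2 mm. A picture is of the moment at which its call begins. There is no depth.
- manip.job_done(): hands the job in; it is judged then, once.
The state is a dict: "time": time; "joint_pos": joint angles; "joint_vel": joint speeds; "joint_efforts": joint torques, N m; "tool_pos": TCP position; "tool_rot": TCP orientation; "contact_force": force on the tool from outside, world axes, zero at the start; "ft_torque": the same for the moment, N m; "gripper_width": opening from 0.0 (shut) to 1.0 (fully open); "grasp_force": force on a finger pad.
Only numpy, scipy, OpenCV 4.12 (cv2) and the standard library are available. Lean on these libraries where they do the work, as an engineer would, in place of code of your own. Each camera call takes 0.05 s, during which the arm holds its last target. There are 200 camera calls.

### The job

Put the two brush washers back together: first drop each strainer into the pot of its own size, turned so that its two ears go down into the slots in the rim and it lies level, fully home on the ledge. Only when both strainers are home, set each lid on the pot of its own size, seated flat on the rim. Leave the bottle and the paint jar standing where they are.

Things in the scene. Friction and masses are not known exactly. Their poses are not given: they have to be found in the camera images.
- large_pot: large pot: open round steel pot fixed to the bench, 70 mm tall, 90 inside, wall 5, foot 110 across. Two slots 20 wide, cut 18 down from the rim on its +x and -x sides, take the strainer's ears; an inner ledge 8 wide lies 18 below the rim. Origin: centre of underside, z up.
- large_strainer: large strainer, loose, 100 g: holed aluminium disc 84 mm across, 10 thick; two ears 8 wide, 6-10 above the underside, reach 54 from the centre along +x and -x. Black grip bar 36 long (x), 10 thick (y), 30-42 above the underside. Origin: centre of underside, z up. Home: underside 52 above the bench; ears off the slots: 12 higher. Half turns are alike.
- large_lid: large lid, loose, 130 g: hollow steel dome 82 mm across, 39 high, flange 102 across at 5-9 above the underside; black knob on top, 18 in diameter, 39-64 above the underside. Origin: centre of open underside, z up. On the pot the lowest 5 mm go inside the rim (3 mm play), flange on the rim: underside 65 above the bench, any yaw.
- small_pot: small pot: open round steel pot fixed to the bench, 55 mm tall, 68 inside, wall 5, foot 88 across. Two slots 20 wide, cut 18 down from the rim on its +x and -x sides, take the strainer's ears; an inner ledge 8 wide lies 18 below the rim. Origin: centre of underside, z up.
- small_strainer: small strainer, loose, 70 g: holed aluminium disc 62 mm across, 10 thick; two ears 8 wide, 6-10 above the underside, reach 43 from the centre along +x and -x. Black grip bar 30 long (x), 10 thick (y), 30-42 above the underside. Origin: centre of underside, z up. Home: underside 37 above the bench; ears off the slots: 12 higher. Half turns are alike.
- small_lid: small lid, loose, 90 g: hollow steel dome 60 mm across, 39 high, flange 80 across at 5-9 above the underside; black knob on top, 18 in diameter, 39-64 above the underside. Origin: centre of open underside, z up. On the pot the lowest 5 mm go inside the rim (3 mm play), flange on the rim: underside 50 above the bench, any yaw.
- bottle: closed amber glass bottle, 52 mm across, 140 mm tall, loose, upright; origin at the centre of its underside, z up. A bystander, to be left standing where it is.
- paint_jar: closed paint jar with a white cap, 68 mm across, 75 mm tall, loose, upright; origin at the centre of its underside, z up. A bystander, to be left standing where it is.
There are look-alikes about, which are no part of the job. What is shaped like the large_strainer but blue is not meant.

How it is judged:
On the way:
1. both strainers are home in their own pots, with both lids still off the pots (horizontal distance between large_strainer and large_pot below 0.006 m and z of large_strainer in the frame of large_pot between 0.048 and 0.055 m and angle between each of large_strainer, small_strainer's own z axis and vertical below 0.08 rad and angle between the x axis of large_strainer and the x axis of large_pot, either way round below 0.25 rad and horizontal distance between small_strainer and small_pot below 0.006 m and z of small_strainer in the frame of small_pot between 0.033 and 0.04 m and angle between the x axis of small_strainer and the x axis of small_pot, either way round below 0.25 rad and horizontal distance between each of large_lid, small_lid and large_pot above 0.06 m and horizontal distance between each of large_lid, small_lid and small_pot above 0.06 m), for 0.2 s.
At the end, for the whole second after the job is handed in: Each strainer lies in its own pot: centred within 6 mm, at ledge height (+3, -4 mm), level within 0.08 rad, ears along the slots within 0.25 rad; each lid sits on its own pot: centred within 7 mm, at its seated height (+3, -4 mm), level within 0.08 rad; all four at rest (horizontal distance between large_strainer and large_pot below 0.006 m and z of large_strainer in the frame of large_pot between 0.048 and 0.055 m and angle between each of large_strainer, large_lid, small_strainer, small_lid's own z axis and vertical below 0.08 rad and angle between the x axis of large_strainer and the x axis of large_pot, either way round below 0.25 rad and horizontal distance between large_lid and large_pot below 0.007 m and z of large_lid in the frame of large_pot between 0.061 and 0.068 m and horizontal distance between small_strainer and small_pot below 0.006 m and z of small_strainer in the frame of small_pot between 0.033 and 0.04 m and angle between the x axis of small_strainer and the x axis of small_pot, either way round below 0.25 rad and horizontal distance between small_lid and small_pot below 0.007 m and z of small_lid in the frame of small_pot between 0.046 and 0.053 m and linear speed of each of large_strainer, large_lid, small_strainer, small_lid below 0.02 m/s and angular speed of each of large_strainer, large_lid, small_strainer, small_lid below 0.2 rad/s); the robot touches nothing.
It fails at once if the bottle is pushed more than 25 mm or tipped over (distance of bottle from where it was at the start of the episode above 0.025 m or angle between bottle's own z axis and vertical above 0.5 rad).
It fails at once if the paint jar is pushed more than 25 mm or tipped over (distance of paint_jar from where it was at the start of the episode above 0.025 m or angle between paint_jar's own z axis and vertical above 0.5 rad).
It also fails if it takes over 112 s, if anything falls off the work surface, if the arm or the gripper's body presses on something with over 40 N, if the wrist force passes 120 N, or if a joint passes its speed limit or range.

## Working session

There is one attempt and no reset: what is moved stays moved. The work goes in short steps, Python scripts to look and compute and a tool call to move; the robot and the scene stay as the last step left them, time stands still between calls to the robot, and variables do not carry over. Pictures are saved under pics/ and viewed, at most 14 in all, crops included, and the job is handed in when it is done.

Besides the shell and the picture viewer there is one more tool, called after "Call:" as name(argument=value, ...) on one line, values as JSON. move_arm: Moves the arm, as the interface text tells. Its arguments: {"type":"object","properties":{"increments":{"type":"array"}},"required":["increments"]}

```bash
mkdir -p pics; cat > h.py <<'E'
import numpy as np, cv2
from plant import manip
def grab(n,save=None):
    f=manip.grab_frame(n)
    if save: cv2.imwrite('pics/'+save,f['image'])
    return f
def ray(f,u,v):
    F=240/np.tan(np.radians(f['fov_y'])/2)
    K=np.array([[F,0,f['cx']],[0,F,f['cy']],[0,0,1.]])
    p=cv2.undistortPoints(np.array([[[u,v]]],float),K,np.array([f['k1'],0,0,0.])) [0,0]
    # refine
    d=np.array([(u-f['cx'])/F,(v-f['cy'])/F]);q=d.copy()
    for _ in range(50): q=d/(1+f['k1']*(q@q))
    r=np.array(f['rotation']);
    if r.size==4:
        from scipy.spatial.transform import Rotation as R
        r=R.from_quat(np.roll(r.ravel(),-1)).as_matrix()
    w=r.reshape(3,3)@np.array([q[0],q[1],1]); return np.array(f['eye']),w/np.linalg.norm(w)
def plane(f,u,v,z):
    e,w=ray(f,u,v); return e+w*(z-e[2])/w[2]
def tri(f1,a,f2,b):
    e1,w1=ray(f1,*a);e2,w2=ray(f2,*b)
    s=np.linalg.lstsq(np.c_[w1,-w2],e2-e1,rcond=None)[0]
    p,q=e1+s[0]*w1,e2+s[1]*w2
    return (p+q)/2,np.linalg.norm(p-q)
E
python3 - <<'E'
from h import *
for n in('scene','top'):
    f=grab(n,n+'0.png'); print(n,{k:np.round(f[k],3).tolist() for k in f if k!='image'})
print(manip.state())
E
```

```text
scene {'fov_y': 57.39, 'cx': 314.924, 'cy': 237.019, 'k1': -0.071, 'eye': [1.02, -0.441, 0.62], 'rotation': [-0.384, 0.812, 0.397, -0.189]}
top {'fov_y': 51.042, 'cx': 326.503, 'cy': 238.67, 'k1': -0.014, 'eye': [0.314, -0.025, 1.19], 'rotation': [-0.058, 0.706, -0.705, 0.042]}
{'time': 0.1, 'joint_pos': array([ 1.20597346e+00,  5.32835342e-02,  1.61413476e+00, -1.15828600e-06,
        1.47601967e+00, -1.19026875e-01]), 'joint_vel': array([ 0.00094709, -0.00289553, -0.00136404,  0.00040308,  0.00146382,
        0.00074738]), 'joint_efforts': array([-9.61564729e-04, -3.94908857e+01, -3.71360028e+01, -1.79966896e-04,
        4.00759396e-03,  2.78465230e-06]), 'tool_pos': array([0.15189549, 0.60568459, 0.2302036 ]), 'tool_rot': array([-2.20482593e-04,  1.22588748e-01,  9.92457126e-01, -8.95924539e-04]), 'contact_force': array([-0.83924595,  1.10587969,  0.44161101]), 'ft_torque': array([-0.0189818 ,  0.02447304, -0.02197281]), 'grasp_force': 0.0, 'gripper_width': 1.0002858248993816}
```

View pics/scene0.png

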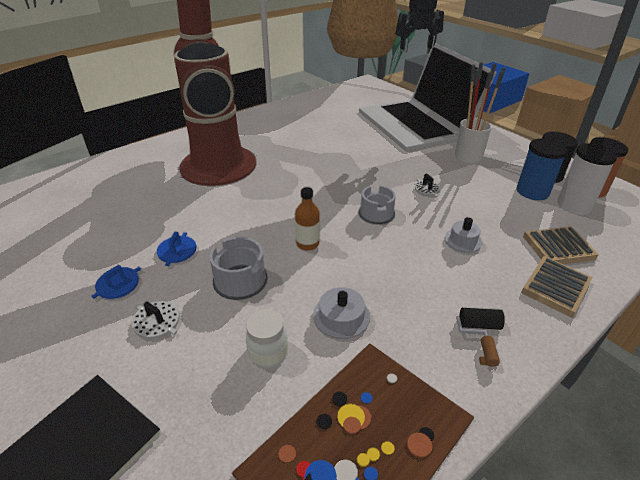

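View pics/top0.png

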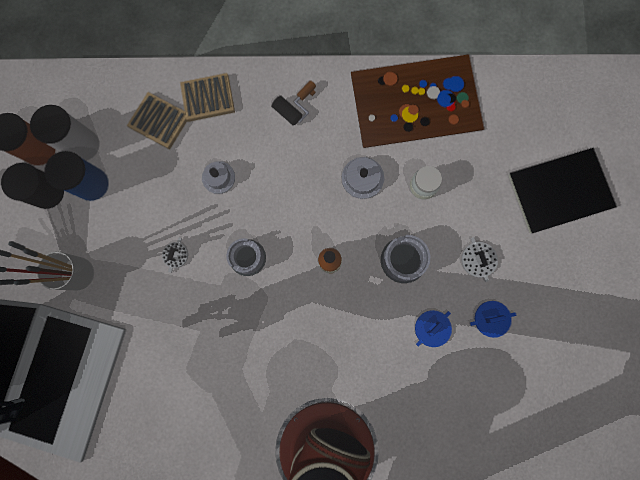

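Scene: holed large strainer (156,320), large pot (239,267), large lid (342,310), small pot (378,205), small strainer (428,186), small lid (464,236), bottle (307,225), jar (266,338). In the top view these are: large strainer (480,258), large pot (404,258), large lid (363,176), small pot (246,257), small strainer (175,254), small lid (217,176). The look-alikes are the blue strainers, at top (433,328) and (493,319). I choose the holed aluminium ones and will check them in a close crop.

```bash
python3 - <<'E'
from h import *
t=cv2.imread('pics/top0.png'); s=cv2.imread('pics/scene0.png')
def c(im,u,v,r,w=260): return cv2.resize(im[v-r:v+r,u-r:u+r],(w,w),interpolation=cv2.INTER_CUBIC)
# r=32 -> 260/64=4.06x
A=np.hstack([c(t,480,258,32),c(t,175,254,32),c(t,404,258,32)])
B=np.hstack([c(t,246,257,32),c(s,156,315,32),c(s,428,188,32)])
cv2.imwrite('pics/m1.png',np.vstack([A,B]))
A=np.hstack([c(s,239,265,32),c(s,378,205,32),c(t,363,176,32)])
B=np.hstack([c(t,217,176,32),c(s,342,310,32),c(s,464,236,32)])
cv2.imwrite('pics/m2.png',np.vstack([A,B]))
E
```

```text
(no output)
```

View pics/m1.png

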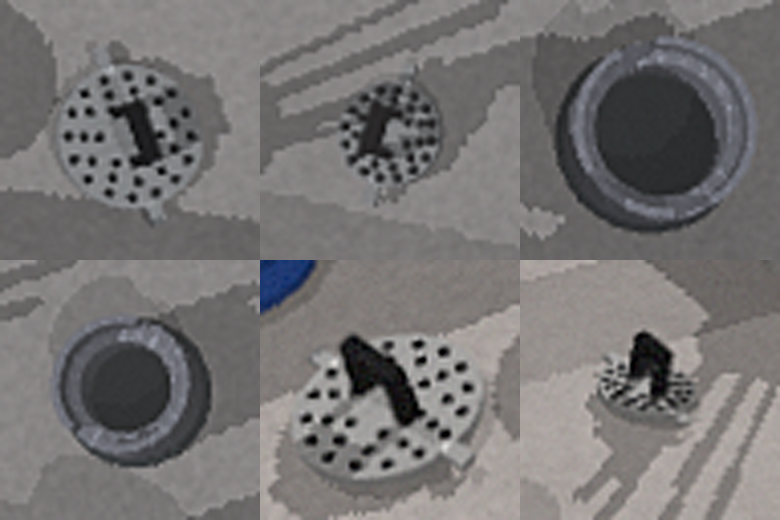

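View pics/m2.png

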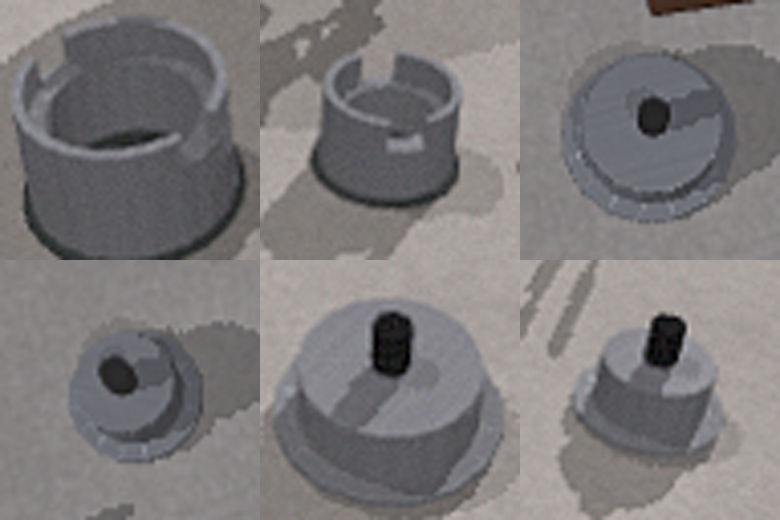

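The crops confirm the two holed metal strainers (ears and black bar), both lying flat. The pot slots run roughly along image-vertical, which is world x. I'll measure the dark grips by mask in both views and enlarge the pots to see the slots.

```bash
python3 - <<'E'
from h import *
T=grab('top');S=grab('scene')
def dark(f,u,v,r,th):
    g=cv2.cvtColor(f['image'],cv2.COLOR_BGR2GRAY)[v-r:v+r,u-r:u+r]
    n,l,st,c=cv2.connectedComponentsWithStats((g<th).astype(np.uint8),connectivity=8)
    i=1+np.argmax(st[1:,4]); pts=np.argwhere(l==i)[:,::-1]+[u-r,v-r]
    return c[i]+[u-r,v-r],st[i],pts
for n,a,b in[('LS',(480,259),(154,313)),('SS',(175,254),(428,182)),('LL',(364,173),(342,298)),('SL',(214,173),(468,224))]:
    for th in(50,):
        ca,sa,pa=dark(T,*a,14,th); cb,sb,pb=dark(S,*b,15,th)
        p,e=tri(T,ca,S,cb); d=cv2.fitLine(pa.astype(np.float32),2,0,.01,.01).ravel()
        print(n,th,ca.round(1),sa[2:],cb.round(1),sb[2:],'tri',p.round(4),round(e,4),'dir',d[:2].round(2))
def cr(f,u,v,r=24,w=300): return cv2.resize(f['image'][v-r:v+r,u-r:u+r],(w,w),interpolation=cv2.INTER_CUBIC)
g=np.vstack([np.hstack([cr(T,404,258,28),cr(T,246,257)]),np.hstack([cr(S,239,260,34),cr(S,378,200)])])
g=cv2.convertScaleAbs(g,alpha=1.5)
cv2.imwrite('pics/m3.png',g)
# manual picks from 4.0625x crops
k=64/260
def im(f,u,v,x,y): return (u-32+(x+.5)*k-.5, v-32+(y+.5)*k-.5)
def pt(nm,f,u,v,x,y,z): print(nm,plane(f,*im(f,u,v,x,y),z).round(4))
pt('LSdisc',T,480,258,129,134,.01);pt('ear1',T,480,258,100,48,.01);pt('ear2',T,480,258,158,218,.01)
pt('SSdisc',T,175,254,131,136,.01);pt('ear1',T,175,254,150,70,.01);pt('ear2',T,175,254,117,203,.01)
pt('LPrim',T,404,258,143,131,.07)
pt('SPrim',T,246,257,(54+190)/2,(58+190)/2,.055)
E
```

```text
LS 50 [482.1 258.2] [13 16 87] [153.1 311.6] [ 20  22 193] tri [ 0.435  -0.357   0.0275] 0.0046 dir [0.39 0.92]
SS 50 [171.  253.7] [13 15 81] [427.9 181.2] [ 12  18 107] tri [0.4451 0.3671 0.0249] 0.0017 dir [ 0.31 -0.95]
LL 50 [363.4 172.2] [ 8  9 58] [342.  298.5] [  9  16 126] tri [ 0.6337 -0.0843  0.0515] 0.0025 dir [ 0.28 -0.96]
SL 50 [213.7 172.1] [ 9  9 59] [467.3 223.7] [10 13 95] tri [0.6355 0.2667 0.0514] 0.0031 dir [0.68 0.74]
LSdisc [ 0.4351 -0.3579  0.01  ]
ear1 [ 0.4853 -0.343   0.01  ]
ear2 [ 0.3867 -0.3725  0.01  ]
SSdisc [0.4429 0.362  0.01  ]
ear1 [0.4819 0.3525 0.01  ]
ear2 [0.4036 0.3684 0.01  ]
LPrim [ 0.4305 -0.1797  0.07  ]
SPrim [0.438 0.189 0.055]
```

View pics/m3.png

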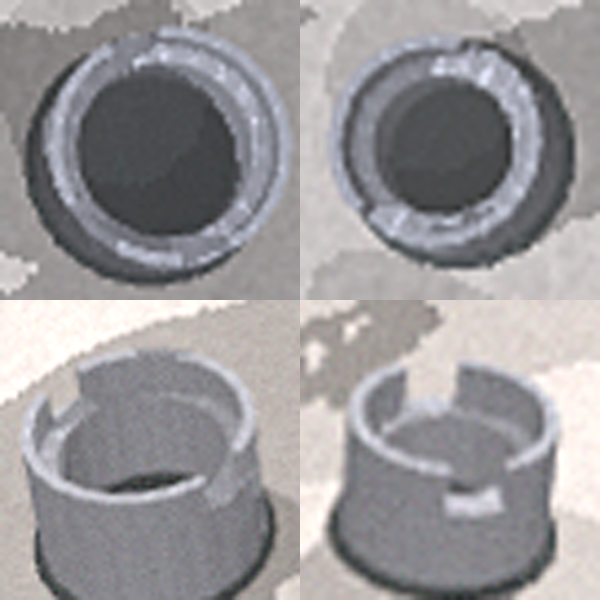

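```bash
python3 - <<'E'
from h import *
T=grab('top');S=grab('scene')
def P(nm,f,u,v,r,pts,z):
    k=2*r/300
    L=[plane(f,u-r+(x+.5)*k-.5,v-r+(y+.5)*k-.5,z) for x,y in pts]
    print(nm,[l[:2].round(4).tolist() for l in L]); return L
P('LP top c,slots',T,404,258,28,[(170,150),(105,48),(158,38),(185,262),(240,235)],.07)
P('SP top c,slots',T,246,257,24,[(137,139),(118,45),(172,43),(70,217),(102,240)],.055)
P('LP scene slots',S,239,260,34,[(50,88),(80,62),(207,185),(243,148)],.07)
P('SP scene slots',S,378,200,24,[(105,70),(158,65),(148,172),(207,168)],.055)
P('LP scene rim l r far near',S,239,260,34,[(25,142),(256,122),(150,52),(130,202)],.07)
P('SP scene rim',S,378,200,24,[(46,115),(257,108),(150,62),(165,176)],.055)
E
```

```text
LP top c,slots [[0.4312, -0.1809], [0.4741, -0.1545], [0.4783, -0.1768], [0.3845, -0.1862], [0.3958, -0.2091]]
SP top c,slots [[0.4388, 0.1893], [0.4734, 0.1973], [0.4741, 0.1774], [0.4102, 0.2131], [0.4018, 0.2012]]
LP scene slots [[0.3916, -0.1978], [0.3839, -0.1786], [0.4874, -0.1756], [0.4772, -0.1516]]
SP scene slots [[0.4071, 0.1994], [0.417, 0.2178], [0.4658, 0.1651], [0.477, 0.1837]]
LP scene rim l r far near [[0.4169, -0.2231], [0.4666, -0.1382], [0.3971, -0.1503], [0.4767, -0.206]]
SP scene rim [[0.416, 0.161], [0.4608, 0.2263], [0.4136, 0.2169], [0.4713, 0.1682]]
```

```bash
cat >> h.py <<'E'
def proj(f,P):
    from scipy.spatial.transform import Rotation as R
    r=np.array(f['rotation']); r=R.from_quat(np.roll(r.ravel(),-1)).as_matrix() if r.size==4 else r
    q=(np.atleast_2d(P)-f['eye'])@r; q=q[:,:2]/q[:,2:]
    q=q*(1+f['k1']*(q**2).sum(1,keepdims=True)); F=240/np.tan(np.radians(f['fov_y'])/2)
    return q*F+[f['cx'],f['cy']]
E
python3 - <<'E'
from h import *
rows=[]
A=np.radians(np.arange(-90,270,.5))
for c,z,ri in[((.4315,-.1805),.07,.045),((.4387,.1893),.055,.034)]:
  for n in('top','scene'):
    f=grab(n); R=np.arange(ri-.008,ri+.010,.00015)[::-1]
    g=np.array([[c[0]+r*np.cos(a),c[1]+r*np.sin(a),z] for r in R for a in A])
    uv=proj(f,g).reshape(len(R),len(A),2).astype(np.float32)
    s=cv2.convertScaleAbs(cv2.remap(f['image'],uv[...,0],uv[...,1],cv2.INTER_CUBIC),alpha=1.6)
    for d in range(0,360,10): cv2.line(s,(d*2,0),(d*2,12 if (d-90)%90==0 else 5),(0,0,255),1)
    rows.append(s)
cv2.imwrite('pics/unw.png',np.vstack(rows)); print(rows[0].shape)
E
```

```text
(121, 720, 3)
```

View pics/unw.png

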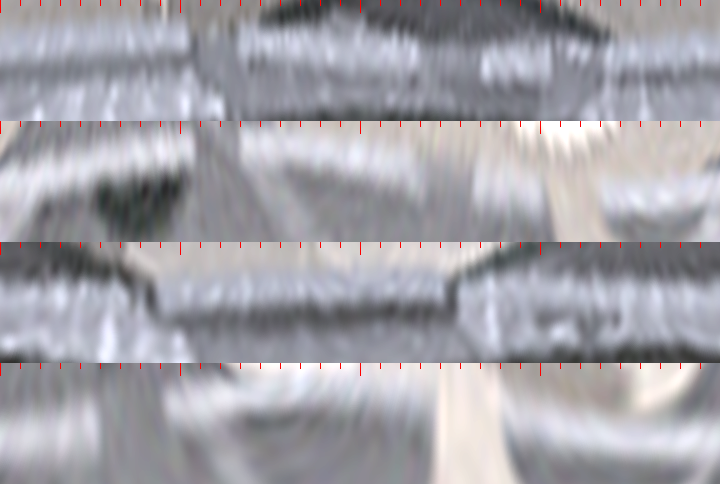

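Unwrapped rims: the large pot's slots centre at strip x≈217 and 577, so its yaw is about 18.3° (both views agree). The small pot's slots centre at about 120 and 482, so its yaw is about -29°. I'll start with the small strainer.

```bash
cat >> h.py <<'E'
def to(x,y,z,yaw=None):
    """print tool-frame shift (mm) to world target at present axes, and after the spin; yaw=tool y heading, deg"""
    from scipy.spatial.transform import Rotation as R
    s=manip.state(); M=R.from_quat(np.roll(s['tool_rot'],-1)).as_matrix()
    h=np.degrees(np.arctan2(M[1,1],M[0,1])); d=np.array([x,y,z])-s['tool_pos']
    sp=0 if yaw is None else -np.radians((yaw-h+90)%180-90)
    M2=M@R.from_euler('z',sp).as_matrix()
    print('t',round(s['time'],2),'pos',s['tool_pos'].round(4),'h',h.round(2),'tilt',M[:,2].round(3),'w',round(s['gripper_width'],3),'gf',round(s['grasp_force'],1),'F',s['contact_force'].round(1))
    print('now',(d@M*1000).round(1),'spin',round(sp,3),'afterspin',(d@M2*1000).round(1))
E
python3 -c "
from h import *
to(.443,.362,.12,77)"
```

```text
t 0.5 pos [0.1521 0.6062 0.2313] h 75.92 tilt [ 0.  0. -1.] w 1.001 gf 0.0 F [0.8 0.6 0.5]
now [-341.6 -166.1  111.3] spin -0.019 afterspin [-338.4 -172.5  111.3]
```

Call:
move_arm(increments=[-34,-16.6,0,-0.019,0.5,-34,-16.6,0,0,0.5,-34,-16.6,0,0,0.5,-34,-16.6,0,0,0.5,-34,-16.6,0,0,0.5,-34,-16.6,0,0,0.5,-34,-16.6,0,0,0.5,-34,-16.6,0,0,0.5])

```text
time: 1.17
tool_pos: [0.388, 0.4138, 0.2316]
tool_rot: [0.0, 0.113, 0.994, 0.0]
contact_force: [0.2, 0.4, 0.2]
gripper_width: 0.501
grasp_force: 0.0
```

Call:
move_arm(increments=[-34,-16.6,15,0,0.5,-34,-16.6,20,0,0.5,0,0,25,0,0.5,0,0,25,0,0.5,0,0,25,0,0.5,0,0,0,0,0.5,0,0,0,0,0.5,0,0,0,0,0.5])

```text
time: 1.83
tool_pos: [0.4455, 0.3687, 0.1234]
tool_rot: [0.001, 0.113, 0.994, 0.001]
contact_force: [-0.2, 0.1, -0.1]
gripper_width: 0.499
grasp_force: 0.0
```

```bash
python3 -c "
from h import *
to(.443,.362,.019,77)
f=grab('scene');g=grab('top')
def c(f,u,v,r=50): return cv2.resize(f['image'][v-r:v+r,u-r:u+r],(400,400),interpolation=cv2.INTER_CUBIC)
cv2.imwrite('pics/a1.png',np.hstack([c(f,428,175),c(g,175,250)]))"
```

```text
t 1.83 pos [0.4455 0.3687 0.1234] h 77.02 tilt [ 0.002  0.001 -1.   ] w 0.499 gf 0.0 F [-0.2  0.1 -0.1]
now [  1.1  -7.2 104.4] spin 0.0 afterspin [  1.1  -7.2 104.4]
```

View pics/a1.png

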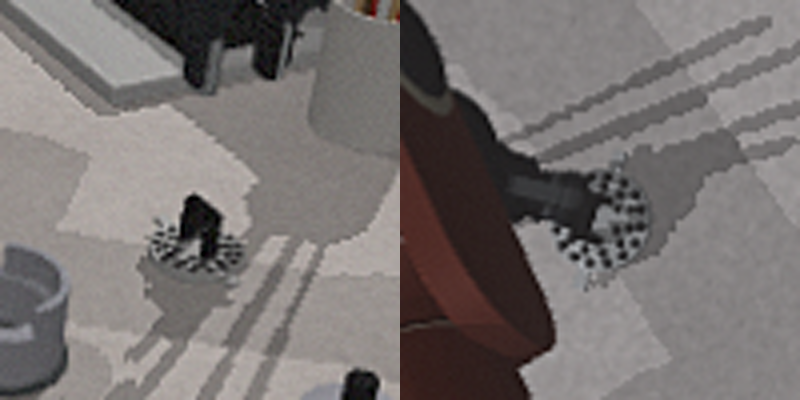

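The fingers (left tile, about (200,60) and (268,65)) straddle the bar with enough room. I'll descend and grip.

Call:
move_arm(increments=[1,-7,20,0,0.5,0,0,24,0,0.5,0,0,24,0,0.5,0,0,18,0,0.5,0,0,12,0,0.5,0,0,6,0,0.5,0,0,0,0,0.5,0,0,0,0,0])

```text
time: 2.6
tool_pos: [0.4431, 0.3621, 0.0191]
tool_rot: [0.001, 0.113, 0.994, 0.001]
contact_force: [-0.3, 0.3, -0.7]
gripper_width: 0.368
grasp_force: 0.0
```

Call:
move_arm(increments=[0,0,0,0,0,0,0,0,0,0,0,0,0,0,0,0,0,0,0,0,0,0,0,0,0,0,0,0,0,0])

```text
time: 3.1
tool_pos: [0.4436, 0.3624, 0.0197]
tool_rot: [0.001, 0.113, 0.994, 0.001]
contact_force: [-0.5, 1.1, 6.3]
gripper_width: 0.101
grasp_force: 60.2
```

```bash
python3 -c "
from h import *
to(.439,.190,.16,61)"
```

```text
t 3.1 pos [0.4436 0.3624 0.0197] h 77.01 tilt [ 0.003  0.002 -1.   ] w 0.101 gf 60.2 F [-0.5  1.1  6.3]
now [ -34.6 -168.7 -140.6] spin 0.279 afterspin [ -79.8 -152.6 -140.6]
```

Call:
move_arm(increments=[0,0,-10,0,0,0,0,-20,0,0,0,0,-25,0,0,0,0,-25,0.07,0,0,0,-25,0.07,0,0,0,-20,0.07,0,0,0,-16,0.07,0,0,0,0,0,0])

```text
time: 3.77
tool_pos: [0.4441, 0.3626, 0.1636]
tool_rot: [0.003, 0.251, 0.968, 0.003]
contact_force: [1.0, 0.6, 0.8]
gripper_width: 0.101
grasp_force: 59.4
```

Call:
move_arm(increments=[-8,-15,0,0,0,-14,-26,0,0,0,-14,-27,0,0,0,-14,-27,0,0,0,-14,-27,0,0,0,-10,-18,0,0,0,-6,-12.6,0,0,0,0,0,0,0,0])

```text
time: 4.43
tool_pos: [0.4371, 0.1869, 0.1572]
tool_rot: [-0.001, 0.251, 0.968, -0.001]
contact_force: [-0.6, 0.0, -0.8]
gripper_width: 0.1
grasp_force: 59.4
```

```bash
python3 -c "
from h import *
to(.439,.190,.08,61)
f=grab('scene');g=grab('top')
def c(f,u,v,r=50): return cv2.resize(f['image'][v-r:v+r,u-r:u+r],(400,400),interpolation=cv2.INTER_CUBIC)
cv2.imwrite('pics/a2.png',np.hstack([c(f,390,160),c(g,230,250)]))"
```

```text
t 4.43 pos [0.4371 0.1869 0.1572] h 60.88 tilt [-0.002 -0.001 -1.   ] w 0.1 gf 59.4 F [-0.6  0.  -0.8]
now [-0.3  3.8 77.2] spin -0.002 afterspin [-0.3  3.8 77.2]
```

View pics/a2.png

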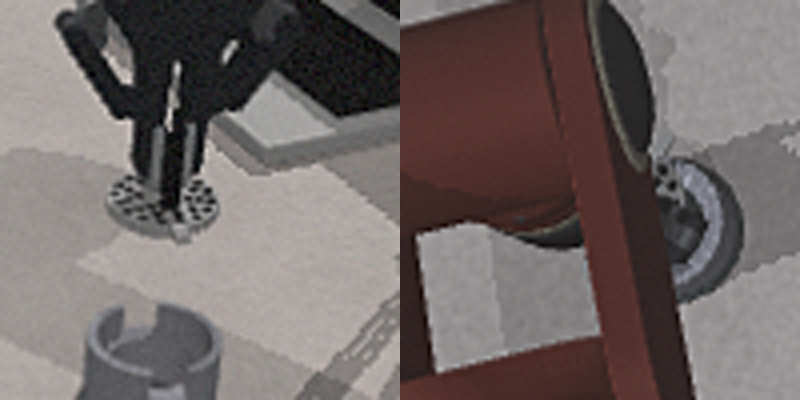

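```bash
python3 -c "
from h import *
f=grab('scene')
def q(x,y,z): return plane(f,340+(x+.5)/4-.5,110+(y+.5)/4-.5,z)[:3].round(4)
z=.1475
print('disc l,r',q(106,203,z),q(220,203,z),'near',q(163,236,z-.005), 'ear',q(183,237,z))
print('rim l,r',q(85,340,.055),q(222,340,.055))
"
```

```text
disc l,r [0.4251 0.16   0.1475] [0.463  0.2092 0.1475] near [0.4634 0.1662 0.1425] ear [0.4764 0.1675 0.1475]
rim l,r [0.4179 0.1591 0.055 ] [0.4665 0.2217 0.055 ]
```

Call:
move_arm(increments=[-0.3,3.8,10,0,0,0,0,20,0,0,0,0,20,0,0,0,0,18,0,0,0,0,0,0,0,0,0,0,0,0])

```text
time: 5.08
tool_pos: [0.439, 0.1929, 0.0891]
tool_rot: [-0.002, 0.25, 0.968, -0.001]
contact_force: [0.0, 0.3, -0.2]
gripper_width: 0.098
grasp_force: 59.3
```

```bash
python3 -c "
from h import *
to(.439,.190,.0567,61)
f=grab('scene');g=grab('top')
def c(f,u,v,r=25): return cv2.resize(f['image'][v-r:v+r,u-r:u+r],(400,400),interpolation=cv2.INTER_CUBIC)
cv2.imwrite('pics/a3.png',cv2.convertScaleAbs(np.hstack([c(f,378,195),c(g,250,257)]),alpha=1.5))"
```

```text
t 5.08 pos [0.439  0.1929 0.0891] h 61.05 tilt [-0.004 -0.001 -1.   ] w 0.098 gf 59.3 F [ 0.   0.3 -0.2]
now [-1.5 -2.5 32.4] spin 0.001 afterspin [-1.5 -2.5 32.4]
```

View pics/a3.png

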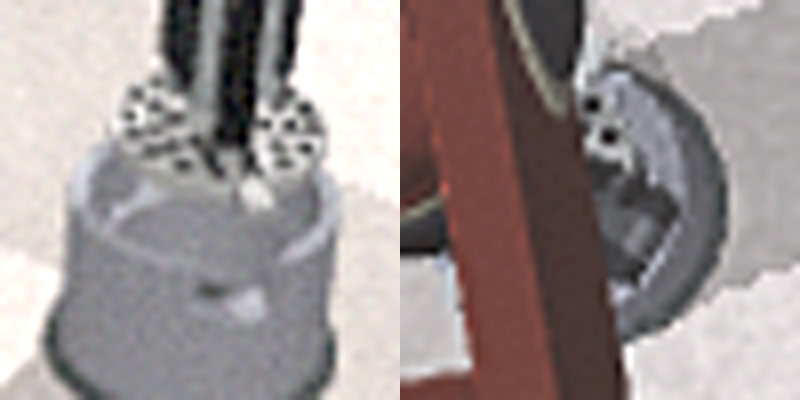

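The disc (centre x≈220) hangs about 2.7 mm to the right of the rim axis (about 210 at that height). The ear at (257,190) points at the near slot. I'll correct this and descend gently.

Call:
move_arm(increments=[-0.5,-2.7,5,0,0,0,0,7,0,0,0,0,4,0,0,0,0,2,0,0,0,0,0,0,0,0,0,0,0,0])

```text
time: 5.68
tool_pos: [0.4393, 0.1897, 0.0727]
tool_rot: [-0.0, 0.251, 0.968, -0.0]
contact_force: [-0.6, 0.5, -0.1]
gripper_width: 0.1
grasp_force: 59.3
```

```bash
python3 -c "
from h import *
to(.438,.1903,.0567,61)"
```

```text
t 5.68 pos [0.4393 0.1897 0.0727] h 60.96 tilt [-0. -0. -1.] w 0.1 gf 59.3 F [-0.6  0.5 -0.1]
now [ 1.4 -0.1 16. ] spin -0.001 afterspin [ 1.4 -0.1 16. ]
```

Call:
move_arm(increments=[0.8,0,3,0,0,0,0,3,0,0,0,0,2,0,0,0,0,0,0,0])

```text
time: 6.02
tool_pos: [0.4382, 0.1901, 0.0642]
tool_rot: [-0.0, 0.251, 0.968, -0.0]
contact_force: [0.7, -0.9, -0.4]
gripper_width: 0.102
grasp_force: 59.3
```

Call:
move_arm(increments=[0,0,3,0,0,0,0,2,0,0,0,0,2,0,0,0,0,0,0,0])

```text
time: 6.35
tool_pos: [0.4383, 0.1901, 0.0573]
tool_rot: [-0.0, 0.251, 0.968, -0.0]
contact_force: [-0.9, -1.0, -0.8]
gripper_width: 0.104
grasp_force: 59.3
```

Call:
move_arm(increments=[0,0,1,0,0,0,0,0,0,0,0,0,0,0,0.3,0,0,0,0,0.3,0,0,0,0,0.3,0,0,0,0,0.3])

```text
time: 6.85
tool_pos: [0.4389, 0.1903, 0.0571]
tool_rot: [0.0, 0.251, 0.968, 0.0]
contact_force: [0.5, 0.3, -1.4]
gripper_width: 0.298
grasp_force: 0.0
```

Call:
move_arm(increments=[0,0,-10,0,0.3,0,0,-20,0,0.3,0,0,-30,0,0.3,0,0,-40,0,0.3,0,0,-40,0,0.3,0,0,-35,0,0.3,0,0,0,0,0.3])

```text
time: 7.43
tool_pos: [0.4427, 0.1913, 0.2424]
tool_rot: [0.007, 0.251, 0.968, 0.004]
contact_force: [0.8, 0.2, 1.9]
gripper_width: 0.299
grasp_force: 0.0
```

```bash
python3 -c "
from h import *
to(.4355,-.3578,.231,107.5)"
```

```text
t 7.43 pos [0.4427 0.1913 0.2424] h 60.97 tilt [ 0.016  0.004 -1.   ] w 0.299 gf 0.0 F [0.8 0.2 1.9]
now [-260.1 -483.7    9. ] spin -0.812 afterspin [ 172.1 -521.5    9. ]
```

Call:
move_arm(increments=[0,0,0,-0.1015,0.5,0,0,0,-0.1015,0.5,0,0,0,-0.1015,0.5,0,0,0,-0.1015,0.5,0,0,0,-0.1015,0.5,0,0,0,-0.1015,0.5,0,0,0,-0.1015,0.5,0,0,0,-0.1015,0.5])

```text
time: 8.1
tool_pos: [0.4386, 0.1902, 0.2324]
tool_rot: [0.0, -0.154, 0.988, 0.0]
contact_force: [-0.6, 0.3, 0.8]
gripper_width: 0.501
grasp_force: 0.0
```

Call:
move_arm(increments=[11,-33,0,0,0.5,11,-33,0,0,0.5,11,-33,0,0,0.5,11,-33,0,0,0.5,11,-33,0,0,0.5,11,-33,0,0,0.5,11,-33,0,0,0.5,11,-33,0,0,0.5])

```text
time: 8.77
tool_pos: [0.4337, -0.0897, 0.2326]
tool_rot: [0.001, -0.152, 0.988, -0.0]
contact_force: [1.1, -0.4, 0.2]
gripper_width: 0.503
grasp_force: 0.0
```

Call:
move_arm(increments=[11,-33,0,0,0.5,11,-33,0,0,0.5,11,-33,0,0,0.5,11,-33,0,0,0.5,11,-33,0,0,0.5,11,-33,20,0,0.5,11,-33,20,0,0.5,0,0,20,0,0.5])

```text
time: 9.43
tool_pos: [0.4297, -0.337, 0.1724]
tool_rot: [0.0, -0.15, 0.989, -0.002]
contact_force: [-0.9, -0.0, -0.5]
gripper_width: 0.502
grasp_force: 0.0
```

Call:
move_arm(increments=[0,0,20,0,0.5,0,0,15,0,0.5,0,0,0,0,0.5,0,0,0,0,0.5,0,0,0,0,0.5])

```text
time: 9.85
tool_pos: [0.4306, -0.332, 0.1384]
tool_rot: [0.001, -0.152, 0.988, -0.001]
contact_force: [-1.0, 0.1, -0.0]
gripper_width: 0.499
grasp_force: 0.0
```

```bash
python3 -c "
from h import *
to(.4355,-.3578,.019,107.5)
f=grab('scene');g=grab('top')
def c(f,u,v,r=25): return cv2.resize(f['image'][v-r:v+r,u-r:u+r],(400,400),interpolation=cv2.INTER_CUBIC)
cv2.imwrite('pics/a4.png',cv2.convertScaleAbs(np.vstack([np.hstack([c(f,378,195),c(g,246,257)]),np.hstack([c(f,155,300,50),c(g,480,250,50)])])[:,:],alpha=1.4)[:,:]); im=cv2.imread('pics/a4.png'); cv2.imwrite('pics/a4.png',cv2.resize(im,(600,600)))"
```

```text
t 9.85 pos [ 0.4306 -0.332   0.1384] h 107.5 tilt [ 0.001 -0.002 -1.   ] w 0.499 gf 0.0 F [-1.   0.1 -0. ]
now [  3.2 -25.9 119.4] spin -0.0 afterspin [  3.2 -25.9 119.4]
```

View pics/a4.png

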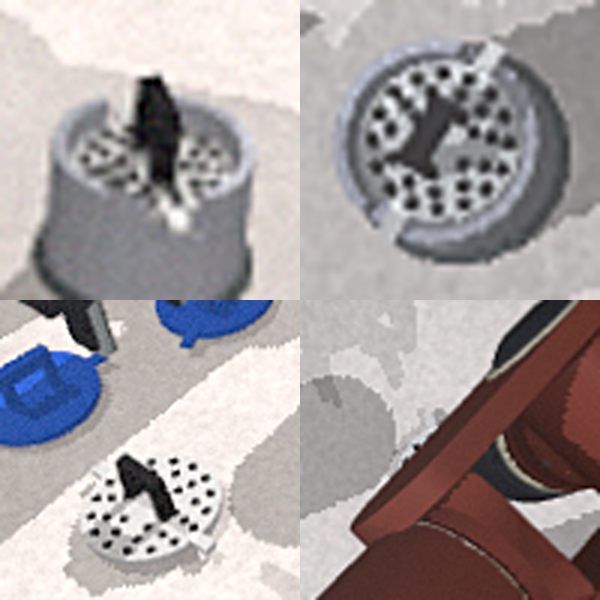

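The small strainer is home: its ears lie in the slots at (490,55) and (385,215). Next is the large strainer.

Call:
move_arm(increments=[3.2,-25.9,10,0,0.5,0,0,20,0,0.5,0,0,25,0,0.5,0,0,25,0,0.5,0,0,20,0,0.5,0,0,13,0,0.5,0,0,6,0,0.5,0,0,0,0,0.5])

```text
time: 10.62
tool_pos: [0.4345, -0.3568, 0.0172]
tool_rot: [-0.0, -0.152, 0.988, 0.001]
contact_force: [-0.2, 0.8, 0.1]
gripper_width: 0.501
grasp_force: 0.0
```

Call:
move_arm(increments=[0,0,0,0,0.5,0,0,0,0,0,0,0,0,0,0,0,0,0,0,0,0,0,0,0,0,0,0,0,0,0,0,0,0,0,0,0,0,0,0,0])

```text
time: 11.28
tool_pos: [0.4357, -0.3581, 0.0194]
tool_rot: [0.001, -0.152, 0.988, -0.001]
contact_force: [0.1, 0.3, 6.2]
gripper_width: 0.102
grasp_force: 60.0
```

```bash
python3 -c "
from h import *
to(.4313,-.1805,.17,108.3)"
```

```text
t 11.28 pos [ 0.4357 -0.3581  0.0194] h 107.49 tilt [ 0.002 -0.002 -1.   ] w 0.102 gf 60.0 F [0.1 0.3 6.2]
now [ -49.4  170.3 -150.9] spin -0.014 afterspin [ -51.8  169.6 -150.9]
```

Call:
move_arm(increments=[0,0,-10,0,0,0,0,-20,-0.014,0,0,0,-30,0,0,0,0,-30,0,0,0,0,-30,0,0,0,0,-20,0,0,0,0,-11,0,0,0,0,0,0,0])

```text
time: 11.95
tool_pos: [0.4358, -0.3583, 0.1722]
tool_rot: [0.001, -0.159, 0.987, -0.002]
contact_force: [0.1, -0.5, -1.3]
gripper_width: 0.104
grasp_force: 59.0
```

Call:
move_arm(increments=[-5,16,0,0,0,-9,29,0,0,0,-9,29,0,0,0,-9,29,0,0,0,-9,29,0,0,0,-7,22,0,0,0,-4,15.6,0,0,0,0,0,0,0,0])

```text
time: 12.62
tool_pos: [0.4294, -0.1765, 0.166]
tool_rot: [-0.002, -0.16, 0.987, 0.002]
contact_force: [0.5, -1.5, -1.0]
gripper_width: 0.099
grasp_force: 59.0
```

Call:
move_arm(increments=[0,0,10,0,0,0,0,20,0,0,0,0,20,0,0,0,0,14,0,0,0,0,0,0,0,0,0,0,0,0])

```text
time: 13.12
tool_pos: [0.4296, -0.18, 0.1027]
tool_rot: [-0.002, -0.158, 0.987, 0.001]
contact_force: [-1.0, -0.6, -0.8]
gripper_width: 0.105
grasp_force: 58.9
```

```bash
python3 -c "
from h import *
to(.4313,-.1805,.0714,108.3)
f=grab('scene');g=grab('top')
def c(f,u,v,r=35): return cv2.resize(f['image'][v-r:v+r,u-r:u+r],(400,400),interpolation=cv2.INTER_CUBIC)
cv2.imwrite('pics/a5.png',cv2.convertScaleAbs(np.hstack([c(f,239,255),c(g,404,257)]),alpha=1.4))"
```

```text
t 13.12 pos [ 0.4296 -0.18    0.1027] h 108.22 tilt [-0.004  0.002 -1.   ] w 0.105 gf 58.9 F [-1.  -0.6 -0.8]
now [-1.5 -1.1 31.3] spin -0.001 afterspin [-1.5 -1.1 31.3]
```

View pics/a5.png

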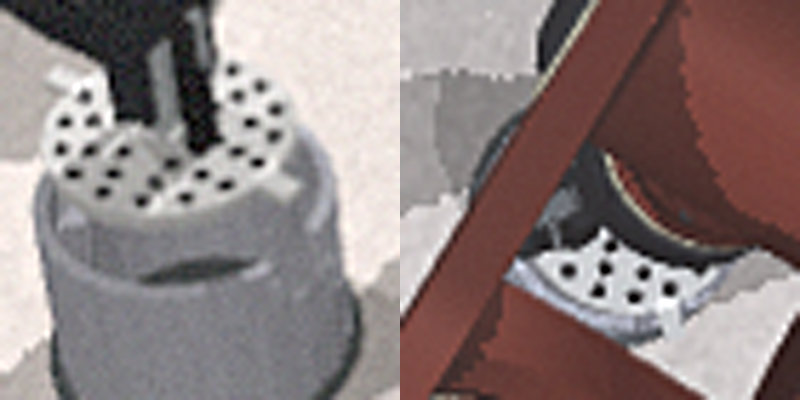

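The disc (centre x≈171) hangs about 2 mm left of the rim axis (about 177 at that height), and the ears line up with the slots. I'll make a small correction and descend.

Call:
move_arm(increments=[-1.4,0.3,6,0,0,0,0,6,0,0,0,0,4,0,0,0,0,0,0,0,0,0,0,0,0])

```text
time: 13.63
tool_pos: [0.4319, -0.1789, 0.0884]
tool_rot: [-0.0, -0.159, 0.987, 0.0]
contact_force: [0.7, 0.5, -0.3]
gripper_width: 0.101
grasp_force: 59.0
```

```bash
python3 -c "
from h import *
to(.4309,-.1796,.0714,108.3)"
```

```text
t 13.63 pos [ 0.4319 -0.1789  0.0884] h 108.3 tilt [-0.001  0.    -1.   ] w 0.101 gf 59.0 F [ 0.7  0.5 -0.3]
now [ 1.2 -0.3 17. ] spin -0.0 afterspin [ 1.2 -0.3 17. ]
```

Call:
move_arm(increments=[0.9,-0.3,3,0,0,0,0,3,0,0,0,0,3,0,0,0,0,0,0,0])

```text
time: 13.97
tool_pos: [0.4319, -0.1798, 0.0797]
tool_rot: [0.001, -0.159, 0.987, -0.0]
contact_force: [3.0, -0.9, -1.9]
gripper_width: 0.1
grasp_force: 58.9
```

Call:
move_arm(increments=[0,0,3,0,0,0,0,2,0,0,0,0,2,0,0,0,0,0,0,0])

```text
time: 14.3
tool_pos: [0.4318, -0.1798, 0.0728]
tool_rot: [0.0, -0.159, 0.987, -0.0]
contact_force: [3.2, -0.4, 0.1]
gripper_width: 0.107
grasp_force: 59.1
```

Call:
move_arm(increments=[-1,0,0,0,0,0,0,1,0,0,0,0,0,0,0,0,0,0,0,0.3,0,0,0,0,0.3,0,0,0,0,0.3,0,0,0,0,0.3])

```text
time: 14.88
tool_pos: [0.4322, -0.1793, 0.0718]
tool_rot: [-0.0, -0.159, 0.987, 0.0]
contact_force: [0.1, -0.5, 0.9]
gripper_width: 0.296
grasp_force: 0.0
```

Call:
move_arm(increments=[0,0,-10,0,0.3,0,0,-20,0,0.3,0,0,-30,0,0.3,0,0,-35,0,0.3,0,0,-35,0,0.3,0,0,-27,0,0.3,0,0,0,0,0.3,0,0,0,0,0.3])

```text
time: 15.55
tool_pos: [0.4334, -0.18, 0.2322]
tool_rot: [0.002, -0.159, 0.987, -0.002]
contact_force: [-0.6, 0.6, -0.9]
gripper_width: 0.301
grasp_force: 0.0
```

```bash
python3 -c "
from h import *
T=grab('top');
# lid centre from flange/dome picks in m2 (top crops, 4.0625x)
k=64/260
def im(u,v,x,y): return (u-32+(x+.5)*k-.5, v-32+(y+.5)*k-.5)
print('LL flange',plane(T,*im(363,176,(42+215)/2,(57+221)/2),.007).round(4),'dome',plane(T,*im(363,176,(62+201)/2,(53+193)/2),.037).round(4))
print('SL flange',plane(T,*im(217,176,(70+203)/2,(72+203)/2),.007).round(4))
to(.635,-.085,.12,108.3)"
```

```text
LL flange [ 0.6313 -0.0848  0.007 ] dome [ 0.6328 -0.0851  0.037 ]
SL flange [0.6333 0.2653 0.007 ]
t 15.6 pos [ 0.4325 -0.1795  0.2298] h 108.29 tilt [ 0.001 -0.001 -1.   ] w 0.297 gf 0.0 F [-0.8  0.3 -0.8]
now [-221.8   26.3  110. ] spin -0.0 afterspin [-221.8   26.2  110. ]
```

Call:
move_arm(increments=[-25,3,0,0,0.5,-36,4.4,0,0,0.5,-36,4.4,0,0,0.5,-36,4.4,0,0,0.5,-36,4.4,0,0,0.5,-31,3.7,10,0,0.5,-20,2.5,20,0,0.5,0,0,30,0,0.5])

```text
time: 16.27
tool_pos: [0.6363, -0.0831, 0.1691]
tool_rot: [0.002, -0.16, 0.987, -0.0]
contact_force: [-0.6, 0.7, 0.3]
gripper_width: 0.501
grasp_force: 0.0
```

Call:
move_arm(increments=[0,0,30,0,0.5,0,0,20,0,0.5,0,0,0,0,0.5,0,0,0,0,0.5,0,0,0,0,0.5])

```text
time: 16.68
tool_pos: [0.633, -0.085, 0.1195]
tool_rot: [0.0, -0.159, 0.987, -0.0]
contact_force: [0.0, 0.8, 0.1]
gripper_width: 0.499
grasp_force: 0.0
```

```bash
python3 -c "
from h import *
to(.633,-.085,.044,108.3)
f=grab('scene');g=grab('top')
def c(f,u,v,r=35): return cv2.resize(f['image'][v-r:v+r,u-r:u+r],(400,400),interpolation=cv2.INTER_CUBIC)
cv2.imwrite('pics/a6.png',cv2.convertScaleAbs(cv2.resize(np.vstack([np.hstack([c(f,239,255),c(g,404,257)]),np.hstack([c(f,342,285,50),c(g,370,185,50)])]),(600,600)),alpha=1.4))"
```

```text
t 16.68 pos [ 0.633  -0.085   0.1195] h 108.28 tilt [ 0. -0. -1.] w 0.499 gf 0.0 F [0.  0.8 0.1]
now [ 0.1  0.1 75.5] spin -0.0 afterspin [ 0.1  0.1 75.5]
```

View pics/a6.png

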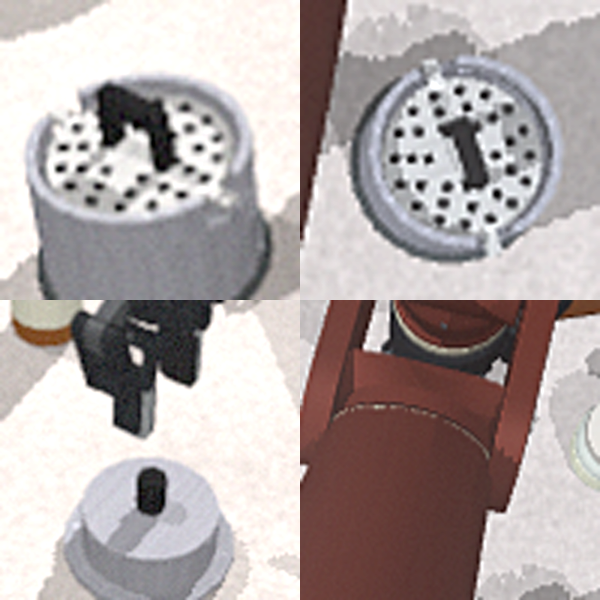

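The large strainer is home too: its ears are in the slots at (432,70) and (492,240), and it lies level. Both lids are still off. Now I'll grip the large lid's knob.

Call:
move_arm(increments=[0,0,15,0,0.5,0,0,20,0,0.5,0,0,20,0,0.5,0,0,13,0,0.5,0,0,7,0,0.5,0,0,0,0,0.5,0,0,0,0,0,0,0,0,0,0])

```text
time: 17.45
tool_pos: [0.6339, -0.0851, 0.0453]
tool_rot: [0.001, -0.159, 0.987, -0.0]
contact_force: [0.2, 0.8, 0.3]
gripper_width: 0.227
grasp_force: 0.0
```

Call:
move_arm(increments=[0,0,0,0,0,0,0,0,0,0,0,0,0,0,0,0,0,0,0,0,0,0,0,0,0,0,0,0,0,0])

```text
time: 17.95
tool_pos: [0.634, -0.0851, 0.0455]
tool_rot: [0.001, -0.159, 0.987, -0.001]
contact_force: [-1.2, -0.5, 5.9]
gripper_width: 0.181
grasp_force: 59.0
```

```bash
python3 -c "
from h import *
to(.4313,-.1805,.18,108.3)"
```

```text
t 17.95 pos [ 0.634  -0.0851  0.0455] h 108.29 tilt [ 0.003 -0.001 -1.   ] w 0.181 gf 59.0 F [-1.2 -0.5  5.9]
now [ 222.1  -27.1 -135. ] spin -0.0 afterspin [ 222.1  -27.1 -135. ]
```

Call:
move_arm(increments=[0,0,-10,0,0,0,0,-20,0,0,0,0,-30,0,0,0,0,-30,0,0,0,0,-25,0,0,0,0,-20,0,0,0,0,0,0,0,0,0,0,0,0])

```text
time: 18.62
tool_pos: [0.6331, -0.0849, 0.1796]
tool_rot: [0.001, -0.159, 0.987, -0.0]
contact_force: [0.2, 0.8, -3.0]
gripper_width: 0.183
grasp_force: 58.7
```

Call:
move_arm(increments=[20,-2,0,0,0,35,-4,0,0,0,37,-5,0,0,0,37,-5,0,0,0,37,-5,0,0,0,33,-4,0,0,0,22.5,-2,0,0,0,0,0,0,0,0])

```text
time: 19.28
tool_pos: [0.4265, -0.1802, 0.1752]
tool_rot: [-0.003, -0.157, 0.988, 0.002]
contact_force: [0.9, 0.6, -1.8]
gripper_width: 0.184
grasp_force: 58.7
```

Call:
move_arm(increments=[0,0,10,0,0,0,0,20,0,0,0,0,10,0,0,0,0,0,0,0,0,0,0,0,0])

```text
time: 19.7
tool_pos: [0.4305, -0.179, 0.1369]
tool_rot: [-0.001, -0.159, 0.987, 0.001]
contact_force: [0.5, 1.2, -1.4]
gripper_width: 0.184
grasp_force: 58.7
```

```bash
python3 -c "
from h import *
to(.432,-.180,.1105,108.3)
f=grab('scene');g=grab('top')
def c(f,u,v,r=40): return cv2.resize(f['image'][v-r:v+r,u-r:u+r],(400,400),interpolation=cv2.INTER_CUBIC)
cv2.imwrite('pics/a7.png',cv2.convertScaleAbs(np.hstack([c(f,239,250),c(g,404,257)]),alpha=1.4))"
```

```text
t 19.7 pos [ 0.4305 -0.179   0.1369] h 108.34 tilt [-0.003  0.002 -1.   ] w 0.184 gf 58.7 F [ 0.5  1.2 -1.4]
now [-1.2 -1.5 26.4] spin 0.001 afterspin [-1.2 -1.5 26.4]
```

View pics/a7.png

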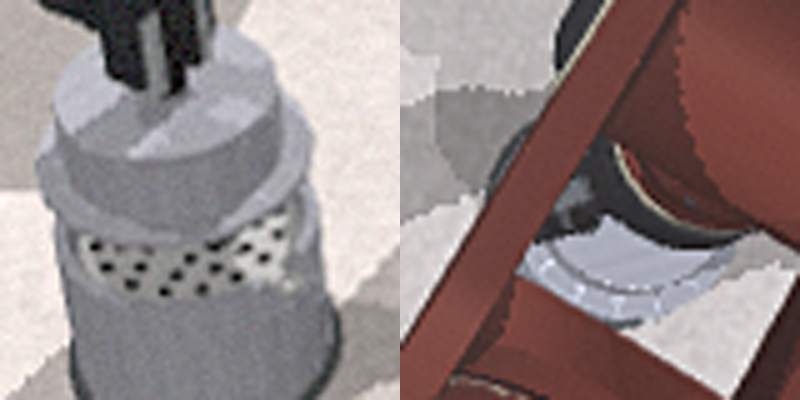

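Call:
move_arm(increments=[-1,-0.7,8,0,0,0,0,8,0,0,0,0,3,0,0,0,0,0,0,0,0,0,0,0,0,0,0,0,0,0])

```text
time: 20.3
tool_pos: [0.4323, -0.1805, 0.12]
tool_rot: [0.0, -0.159, 0.987, -0.0]
contact_force: [-0.3, -0.0, -0.9]
gripper_width: 0.177
grasp_force: 58.7
```

```bash
python3 -c "
from h import *
to(.432,-.1793,.1105,108.3)"
```

```text
t 20.3 pos [ 0.4323 -0.1805  0.12  ] h 108.29 tilt [ 0. -0. -1.] w 0.177 gf 58.7 F [-0.3 -0.  -0.9]
now [-0.1  1.2  9.5] spin -0.0 afterspin [-0.1  1.2  9.5]
```

Call:
move_arm(increments=[0,1.2,2,0,0,0,0,2,0,0,0,0,1.5,0,0,0,0,0,0,0])

```text
time: 20.63
tool_pos: [0.4315, -0.1791, 0.1139]
tool_rot: [-0.0, -0.159, 0.987, 0.0]
contact_force: [0.8, 1.0, -1.6]
gripper_width: 0.179
grasp_force: 58.7
```

Call:
move_arm(increments=[0,0,1.5,0,0,0,0,1.5,0,0,0,0,0.7,0,0,0,0,0,0,0])

```text
time: 20.97
tool_pos: [0.4317, -0.1792, 0.1106]
tool_rot: [-0.0, -0.159, 0.987, 0.0]
contact_force: [-0.8, 0.1, -2.2]
gripper_width: 0.184
grasp_force: 58.7
```

Call:
move_arm(increments=[0,0,1,0,0,0,0,0,0,0,0,0,0,0,0])

```text
time: 21.22
tool_pos: [0.4319, -0.1793, 0.1104]
tool_rot: [-0.0, -0.159, 0.987, -0.0]
contact_force: [-3.5, 1.8, 5.4]
gripper_width: 0.183
grasp_force: 59.4
```

Call:
move_arm(increments=[0,0,0,0,0.4,0,0,0,0,0.4,0,0,0,0,0.4,0,0,0,0,0.4])

```text
time: 21.55
tool_pos: [0.4318, -0.1793, 0.1095]
tool_rot: [0.0, -0.159, 0.987, -0.0]
contact_force: [-0.0, 0.5, -1.0]
gripper_width: 0.397
grasp_force: 0.0
```

Call:
move_arm(increments=[0,0,-8,0,0.4,0,0,-20,0,0.4,0,0,-30,0,0.4,0,0,-30,0,0.4,0,0,-30,0,0.4,0,0,0,0,0.4,0,0,0,0,0.4])

```text
time: 22.13
tool_pos: [0.4331, -0.18, 0.2308]
tool_rot: [0.002, -0.159, 0.987, -0.002]
contact_force: [-0.6, -0.3, -0.8]
gripper_width: 0.402
grasp_force: 0.0
```

```bash
python3 -c "
from h import *
to(.6345,.266,.228,90)"
```

```text
t 22.13 pos [ 0.4331 -0.18    0.2308] h 108.29 tilt [ 0.005 -0.003 -1.   ] w 0.402 gf 0.0 F [-0.6 -0.3 -0.8]
now [-331.2  360.3    2.5] spin 0.319 afterspin [-201.4  446.     2.5]
```

Call:
move_arm(increments=[0,0,0,0.08,0.5,0,0,0,0.08,0.5,0,0,0,0.08,0.5,0,0,0,0.079,0.5,-15.5,34.3,0,0,0.5,-15.5,34.3,0,0,0.5,-15.5,34.3,0,0,0.5,-15.5,34.3,0,0,0.5])

```text
time: 22.8
tool_pos: [0.4933, -0.0404, 0.2259]
tool_rot: [-0.001, 0.0, 1.0, 0.0]
contact_force: [-0.3, -1.2, -0.6]
gripper_width: 0.5
grasp_force: 0.0
```

Call:
move_arm(increments=[-15.5,34.3,0,0,0.5,-15.5,34.3,0,0,0.5,-15.5,34.3,0,0,0.5,-15.5,34.3,0,0,0.5,-15.5,34.3,0,0,0.5,-15.5,34.3,0,0,0.5,-15.5,34.3,0,0,0.5,-15.5,34.3,10,0,0.5])

```text
time: 23.47
tool_pos: [0.6184, 0.2344, 0.2179]
tool_rot: [0.001, -0.0, 1.0, 0.0]
contact_force: [0.8, -0.9, 0.8]
gripper_width: 0.5
grasp_force: 0.0
```

Call:
move_arm(increments=[-15.5,34.3,20,0,0.5,0,0,25,0,0.5,0,0,25,0,0.5,0,0,20,0,0.5,0,0,0,0,0.5,0,0,0,0,0.5,0,0,0,0,0.5])

```text
time: 24.05
tool_pos: [0.6331, 0.2659, 0.1287]
tool_rot: [0.0, -0.0, 1.0, 0.0]
contact_force: [0.5, -0.5, 1.3]
gripper_width: 0.497
grasp_force: 0.0
```

```bash
python3 -c "
from h import *
to(.6345,.266,.045,90)
f=grab('scene');g=grab('top')
def c(f,u,v,r=40): return cv2.resize(f['image'][v-r:v+r,u-r:u+r],(400,400),interpolation=cv2.INTER_CUBIC)
cv2.imwrite('pics/a8.png',cv2.convertScaleAbs(cv2.resize(np.vstack([np.hstack([c(f,239,250),c(g,404,257)]),np.hstack([c(f,466,215,40),c(f,307,230,50)])]),(600,600)),alpha=1.4))"
```

```text
t 24.05 pos [0.6331 0.2659 0.1287] h 90.0 tilt [ 0.001  0.    -1.   ] w 0.497 gf 0.0 F [ 0.5 -0.5  1.3]
now [-1.4  0.1 83.7] spin 0.0 afterspin [-1.4  0.1 83.7]
```

View pics/a8.png

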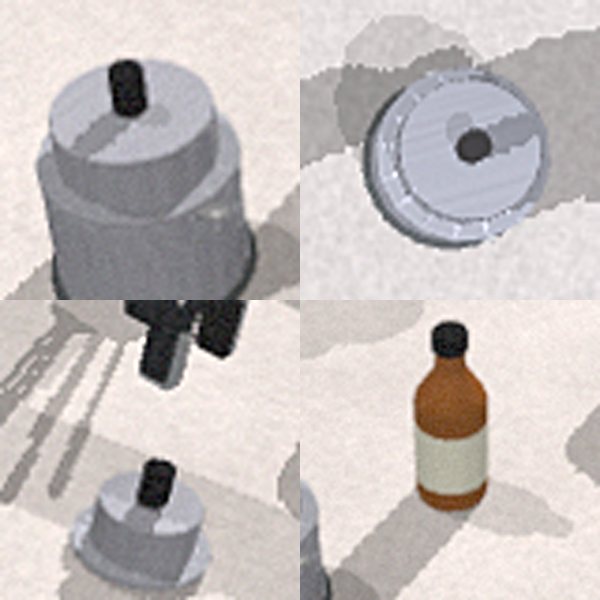

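The large lid sits flat on its rim and the bottle is standing. My 14 pictures are used up, so from here on I check by numbers. Next I grip the small lid.

Call:
move_arm(increments=[-1,0,15,0,0.5,0,0,20,0,0.5,0,0,22,0,0.5,0,0,16,0,0.5,0,0,10,0,0.5,0,0,0,0,0.5,0,0,0,0,0,0,0,0,0,0])

```text
time: 24.82
tool_pos: [0.6348, 0.2662, 0.0465]
tool_rot: [0.001, -0.0, 1.0, 0.0]
contact_force: [-0.4, -0.3, 0.3]
gripper_width: 0.225
grasp_force: 0.0
```

Call:
move_arm(increments=[0,0,0,0,0,0,0,0,0,0,0,0,0,0,0,0,0,0,0,0,0,0,0,0,0,0,0,0,0,0])

```text
time: 25.32
tool_pos: [0.6349, 0.2661, 0.0466]
tool_rot: [0.001, -0.0, 1.0, 0.0]
contact_force: [0.1, -1.4, 5.4]
gripper_width: 0.183
grasp_force: 59.3
```

Call:
move_arm(increments=[0,0,-10,0,0,0,0,-20,0,0,0,0,-30,0,0,0,0,-30,0,0,0,0,-25,0,0,0,0,-20,0,0,0,0,0,0,0,0,0,0,0,0])

```text
time: 25.98
tool_pos: [0.6341, 0.2661, 0.1811]
tool_rot: [0.001, -0.0, 1.0, 0.0]
contact_force: [-0.5, -0.5, -1.7]
gripper_width: 0.184
grasp_force: 58.6
```

```bash
python3 -c "
from h import *
to(.439,.190,.18)"
```

```text
t 25.98 pos [0.6341 0.2661 0.1811] h 90.02 tilt [ 0.002  0.001 -1.   ] w 0.184 gf 58.6 F [-0.5 -0.5 -1.7]
now [195.2 -76.1   0.7] spin 0 afterspin [195.2 -76.1   0.7]
```

Call:
move_arm(increments=[20,-8,0,0,0,33,-13,0,0,0,36,-14,0,0,0,36,-14,0,0,0,33,-13,0,0,0,25,-9,0,0,0,12.5,-5,0,0,0,0,0,0,0,0])

```text
time: 26.65
tool_pos: [0.4345, 0.1889, 0.1766]
tool_rot: [-0.003, -0.0, 1.0, -0.001]
contact_force: [0.2, 0.5, -1.1]
gripper_width: 0.184
grasp_force: 58.7
```

Call:
move_arm(increments=[0,0,15,0,0,0,0,25,0,0,0,0,20,0,0,0,0,10,0,0,0,0,0,0,0,0,0,0,0,0,0,0,0,0,0])

```text
time: 27.23
tool_pos: [0.4392, 0.1902, 0.1109]
tool_rot: [0.001, -0.0, 1.0, 0.0]
contact_force: [-0.3, -0.4, -1.6]
gripper_width: 0.179
grasp_force: 58.7
```

```bash
python3 -c "
from h import *
to(.4385,.190,.0966,90)"
```

```text
t 27.23 pos [0.4392 0.1902 0.1109] h 90.01 tilt [ 0.001  0.    -1.   ] w 0.179 gf 58.7 F [-0.3 -0.4 -1.6]
now [ 0.7 -0.2 14.3] spin 0.0 afterspin [ 0.7 -0.2 14.3]
```

Call:
move_arm(increments=[0.5,0,4,0,0,0,0,3,0,0,0,0,2,0,0,0,0,0,0,0])

```text
time: 27.57
tool_pos: [0.4377, 0.1899, 0.1008]
tool_rot: [-0.0, -0.0, 1.0, -0.0]
contact_force: [-0.6, 0.1, -1.4]
gripper_width: 0.181
grasp_force: 58.7
```

Call:
move_arm(increments=[0,0,1.5,0,0,0,0,1.5,0,0,0,0,1,0,0,0,0,0,0,0])

```text
time: 27.9
tool_pos: [0.4377, 0.1899, 0.0969]
tool_rot: [-0.0, -0.0, 1.0, -0.0]
contact_force: [0.5, 0.2, 0.0]
gripper_width: 0.18
grasp_force: 58.7
```

Call:
move_arm(increments=[0,0,1,0,0,0,0,0,0,0,0,0,0,0,0])

```text
time: 28.15
tool_pos: [0.438, 0.1898, 0.0967]
tool_rot: [-0.0, -0.0, 1.0, -0.0]
contact_force: [-2.3, -0.3, 4.2]
gripper_width: 0.18
grasp_force: 59.2
```

Call:
move_arm(increments=[0,0,0,0,0.4,0,0,0,0,0.4,0,0,0,0,0.4,0,0,0,0,0.4])

```text
time: 28.48
tool_pos: [0.4379, 0.1899, 0.0959]
tool_rot: [0.0, -0.0, 1.0, 0.0]
contact_force: [0.3, -0.3, 0.3]
gripper_width: 0.4
grasp_force: 0.0
```

Call:
move_arm(increments=[0,0,-8,0,0.4,0,0,-20,0,0.4,0,0,-30,0,0.4,0,0,-30,0,0.4,0,0,-30,0,0.4,0,0,-20,0,0.4,-30,0,0,0,0.4,-30,0,0,0,0.4])

```text
time: 29.15
tool_pos: [0.4995, 0.1905, 0.2382]
tool_rot: [0.003, -0.001, 1.0, 0.001]
contact_force: [-0.0, -0.6, -0.1]
gripper_width: 0.399
grasp_force: 0.0
```

Call:
move_arm(increments=[-35,0,0,0,0.4,-35,0,0,0,0.4,-35,20,0,0,0.4,-20,30,0,0,0.4,0,35,0,0,0.4,0,35,0,0,0.4,0,30,0,0,0.4,0,0,0,0,0.4])

```text
time: 29.82
tool_pos: [0.622, 0.345, 0.234]
tool_rot: [-0.0, -0.003, 1.0, 0.001]
contact_force: [-0.6, -1.0, 0.4]
gripper_width: 0.399
grasp_force: 0.0
```

```bash
python3 - <<'E'
from h import *
to(.4385,.19,.1)
T=grab('top');S=grab('scene')
# knob centroids: seated knob centre must stand 51.5 above lid underside
for n,c,z in[('LL',(.432,-.18),.065),('SL',(.4385,.19),.05)]:
    C=[]
    for f in(T,S):
        u,v=np.round(proj(f,[[*c,z+.0515]])[0]).astype(int); r=14
        g=cv2.cvtColor(f['image'],cv2.COLOR_BGR2GRAY)[v-r:v+r,u-r:u+r]
        k,l,st,ce=cv2.connectedComponentsWithStats((g<50).astype(np.uint8)); i=1+np.argmax(st[1:,4]); C.append(ce[i]+[u-r,v-r]); a=st[i]
        p=np.argwhere(l==i)[:,::-1].astype(np.float32); d=cv2.fitLine(p,2,0,.01,.01).ravel()
        print(n,C[-1].round(1),a[2:],'top-view at knob top',plane(f,*C[-1],z+.0515).round(4), 'axis',d[:2].round(2),'vertical',np.round(np.subtract(*proj(f,[[*c,z+.06],[*c,z+.04]])),1))
    print(tri(T,C[0],S,C[1]))
E
```

```text
t 29.82 pos [0.622 0.345 0.234] h 90.29 tilt [-0.     0.002 -1.   ] w 0.399 gf 0.0 F [-0.6 -1.   0.4]
now [ 184.2 -154.4  133.8] spin 0 afterspin [ 184.2 -154.4  133.8]
LL [410.  255.6] [ 9  8 56] top-view at knob top [ 0.4306 -0.1802  0.1165] axis [ 0.91 -0.42] vertical [ 1.3 -1. ]
LL [232.5 233.2] [ 10  15 122] top-view at knob top [ 0.4322 -0.1775  0.1165] axis [0.14 0.99] vertical [-1.3 -8.5]
(array([ 0.43129366, -0.17877524,  0.11647867]), np.float64(0.003144238554134617))
SL [239.5 253.4] [10  8 41] top-view at knob top [0.4367 0.1895 0.1015] axis [0.96 0.27] vertical [-1.8 -1. ]
SL [379.5 176.4] [ 8 12 83] top-view at knob top [0.439  0.1925 0.1015] axis [ 0.17 -0.99] vertical [ 0.8 -7.6]
(array([0.43790841, 0.19102834, 0.10117851]), np.float64(0.0036446341664197715))
```

Both knobs stand at seated height (0.1165 and 0.1012 m), upright and centred over their pots. Handing in.

```bash
python3 -c "
from h import *
print(manip.job_done())"
```

```text
the job is handed in; nothing more can be done
None
```

I handed the job in at about 30 s. Both strainers are home in their own pots, and both lids then measured seated on theirs. The bottle still stood upright in my last picture of it, before the small lid was moved; I kept well clear of the paint jar but did not check it again, and the hand-in gave no verdict.

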